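Click the photometer's filter lever to the third filter

ROBOT

A 6-joint arm with a two-finger parallel gripper is mounted at the origin on the work surface. World frame = base frame: x ahead of the robot, y to its left, z up, the work surface at z = 0. Lengths are in m, angles in rad, forces in N, time in s.
With the tool pointing down it reaches from about 0.375 to 0.925 m from the base axis. Payload 5.7 kg.
Tool frame: the origin (TCP) lies at the very end of the fingers, on their centre line; the grasp point (between the pads) lies 19 mm behind it (ctrl.grip_point_offset is the z of the grasp point in the tool frame, in m); z points along the fingers, x is the direction in which the jaws open and shut, and the axes are right-handed (so a half turn about z gives the same grasp; the last joint's range is limited). The gripper opens to 85 mm and grips with 20 to 120 N. Pads are 22 mm wide; open, the fingers measure 114 mm over their backs; the gripper's body (76 mm by 85 mm) begins 54 mm behind the grasp point. The pads swing forward as they close: fully open they stand 13 mm farther back than shut.
Start: joints at [-1.42, 0.359, 1.51, -0, 1.272, -0.115], TCP at [0.158, -0.579, 0.231] pointing down, gripper open.
Joint ranges: [-2.97, 2.97], [-1.01, 2.36], [0.21, 2.38], [-0.96, 4.11], [0.2, 2.71], [-2.98, 2.98]. Speed limits (rad/s): [2.39, 2.39, 3.14, 3.14, 3.14, 3.14].

INTERFACE

Orientations are given as a rotation vector (axis times angle).
In Python, from bench import ctrl gives the robot as it stands.
- The arm moves only by the tool jog_arm, never from a script. Its argument "rows" is a list of rows, each an object with "linear": the shift along the tool's x, y, z in units of 30 mm (1.0 is 30 mm), a list of three; "twist": the turn, a rotation vector about the tool's x, y, z in units of 5 degrees (1.0 is 5 degrees), a list of three. In form: [{"linear": [x, y, z], "twist": [ax, ay, az]}, ...]. A call has exactly 5 rows; each row is the pose to reach, as a shift and turn from the pose measured when the call began, along the tool's axes at that moment; what a row does not reach only later rows make up. A row lasts 1/10 s, in which the tool goes at most 50 mm and 8.59 degrees, less where a joint would pass 70% of its speed; a pose out of reach is approached as far as the arm can. A call with a gripper value outside its range is refused whole. "fingers" is the finger opening in mm, from 0 to 85.4, set as the call begins (left out, the last holds). The fingers move at their own pace and stop on an object; "force" is the grip in N (left out, the last holds). Time passes only in rows, so rows that repeat a pose let the fingers close, or fill a call up. It gives the time, the measured TCP pose, the force and the opening at its end, in the units of the state.
- ctrl.sense(): the state, without advancing time (a new reading comes with each control period).
- ctrl.get_image(name): name is "side" or "top"; returns a dict with "img" (400x640x3 uint8, red, green, blue), "range_z" (400x640 float32, m along the optical axis (not along the pixel's ray), 0 where there is no reading), "intrinsics" (3x3 intrinsics, pixels), "cam_to_world" (4x4, takes a point from camera to world coordinates). Camera axes: x right, y down, z forward; pixel columns grow to the right and rows downward; lengths in m; the calibration is good to about 2 mm. A picture is of the moment at which its call begins.
- ctrl.job_done(): hands the job in, once; it reports no verdict.
Trained networks look in a picture, given as the dict that the camera call returned (one of the last four; its "shot" number tells which), for a name from the list of things; names that differ only in an ending like _2 or _b are one class to them, and where a whole thing is asked for, a point or a joint stands for the part that bears it (a point fixed in the world has none). Each returns a list of dicts, best first, with "p" (0 to 1); they miss things now and then, are a little off and sometimes report something else, mostly with a low value. They report only what shows in the picture. A call takes as long as a camera call.
- ctrl.find_in(picture, name): "pixel" ([row, column] in pixels, amid what is visible of it).
The state is a dict: "clock": time; "joint_pos": joint angles; "joint_velocities": joint speeds; "effort": joint torques, N m; "tcp_pos": TCP position; "tool_rot": TCP orientation; "ft_force": force on the tool from outside, world axes, zero at the start; "torque": the same for the moment, N m; "grip_width": opening from 0.0 (shut) to 1.0 (fully open).
Only numpy, scipy, OpenCV 4.12 (cv2) and the standard library are available. Lean on these libraries where they do the work, as an engineer would, in place of code of your own. Each camera call takes 0.05 s, during which the arm holds its last target.

TASK

Choose the third filter on the bench photometer: with a fingertip, push its orange filter lever back to the red-marked end of its slot, into its home notch, then push it the other way by exactly three clicks. Stop when it has dropped into the third click, never pushing it past that one even briefly; push gently, do not pinch the lever, and leave the bottles, the jar and the beaker where they stand.

Things in the scene. Friction and masses are not known exactly. Their poses are not given: they have to be found in the camera images.
- photometer: Fixed white box, blue foot band, 250 (x) x 300 (y) x 105 mm high; origin: centre of its underside; display front towards its -x. A flush slot in its flat top runs along its y axis at x = -55, y = -45 to 45 mm; a red bar across the slot's -y end marks home. A black sample well, 60 mm across, 16 mm high, stands on the top at x = 60, y = 70 mm.
- filter_slide (a joint): Lever travel (m): 0 in the home notch by the red bar, growing along photometer +y. Notches every 14 mm: 0, .014, .028, .042 (third click), .056, .070; rubbery stops 2 mm beyond the ends. Starts near the first or second click. Leaving a notch takes 6 to 9 N, easing towards half-way; there it snaps ahead into the next by itself and the force vanishes: a click. Stays when let go.
- lever_top (a point): Centre of the top face of the orange lever: upright tab 8 mm thick along the slot, 26 mm wide across it, standing 32 mm above the photometer's top (its top face 137 mm above the bench). At home it lies at x = -55, y = -35 mm of the photometer; it moves with the lever.
- wash_bottle: Bystander: loose white bottle with a red cap, 60 mm across, 160 mm high, on the bench to the photometer's +y side; origin at the centre of its underside.
- beaker: Bystander: loose open glass beaker, 70 mm across, 85 mm high, on the bench to the photometer's -y side; origin at the centre of its underside.
- reagent_jar: Bystander: loose amber jar with a blue cap, 56 mm across, 75 mm high, on the bench to the photometer's -y side, farther back; origin at the centre of its underside.
- weighing_bottle: Bystander: loose small glass weighing bottle with a white cap, 32 mm across, 40 mm high, standing on the photometer's top behind the slot (its +x side), 85 mm or more from the slot's line; origin at the centre of its underside.

How it is judged:
On the way, in this order (a step that is already met when the one before it is completed fails the run):
1. the lever is home, in the notch by the red bar (within 4 mm) (value of joint filter_slide below 0.004 m), for 0.1 s.
2. the lever is in the third click (42 mm, within 3 mm) (value of joint filter_slide between 0.039 and 0.045 m), for 0.2 s.
At the end, for the whole second after the job is handed in: The lever rests in the third notch from home (travel 42 mm, within 3 mm, still), and the four bystanders stand within 20 mm of where they were (all of step 2 and velocity of joint filter_slide between -0.01 and 0.01 m/s and not (distance of wash_bottle from where it was at the start of the episode above 0.02 m) and not (distance of beaker from where it was at the start of the episode above 0.02 m) and not (distance of reagent_jar from where it was at the start of the episode above 0.02 m) and not (distance of weighing_bottle from where it was at the start of the episode above 0.02 m)); the robot touches nothing.
It fails at once if the lever passes half-way from the third click to the fourth (travel over 49 mm) (value of joint filter_slide above 0.049 m).
It fails at once if the lever is pinched or pushed hard (over 22 N between the fingers and the lever) (contact force between the fingers and filter_slide above 22 N).
It fails at once if a bottle, the jar or the beaker is moved over 20 mm, lifted or knocked over (distance of any of wash_bottle, beaker, reagent_jar, weighing_bottle from where it was at the start of the episode above 0.02 m or angle between any of wash_bottle, beaker, reagent_jar, weighing_bottle's own z axis and vertical above 0.5 rad).
It also fails if it takes over 64 s, if anything falls off the work surface, if the arm or the gripper's body presses on something with over 40 N, if the wrist force passes 120 N, or if a joint passes its speed limit or range.

## Working session

There is one attempt and no reset: what is moved stays moved. The work goes in short steps, Python scripts to look and compute and a tool call to move; the robot and the scene stay as the last step left them, time stands still between calls to the robot, and variables do not carry over. Pictures are saved under pics/ and viewed, and the job is handed in when it is done.

Besides the shell and the picture viewer there is one more tool, called as name(argument=value, ...), one argument or row to a line, values as JSON. jog_arm: Moves the arm, as the interface text tells. Its arguments: {"type":"object","properties":{"rows":{"type":"array"},"fingers":{"type":"number"},"force":{"type":"number"}},"required":["rows"]}

```bash
mkdir -p pics; ls; python3 - <<'E'
from bench import ctrl
import cv2
print(ctrl.sense())
for n in ["side","top"]:
    d=ctrl.get_image(n)
    cv2.imwrite(f"pics/{n}0.png",d["img"][:,:,::-1])
    print(n,d["intrinsics"],d["cam_to_world"])
    for k in ["lever_top","photometer","wash_bottle","beaker","reagent_jar","weighing_bottle"]:
        print(k,ctrl.find_in(d,k)[:2])
E
```

```text
pics
{'clock': 0.0, 'joint_pos': array([-1.42008551e+00,  3.59502524e-01,  1.51145105e+00,  5.00882942e-06,
        1.27246543e+00, -1.15107544e-01]), 'joint_velocities': array([ 0.00012259,  0.00090322,  0.00058093,  0.00035725, -0.00030749,
       -0.00061766]), 'effort': array([-2.22833289e-03, -5.27622199e+01, -2.78617966e+01, -5.82757930e-04,
        1.34384888e-02, -2.76222403e-05]), 'tcp_pos': array([ 0.15750702, -0.57825559,  0.23044796]), 'tool_rot': array([-2.49521871e+00,  1.90669746e+00,  2.05829645e-03]), 'ft_force': array([-0.10147822,  0.04396637, -0.92031717]), 'torque': array([0.01093846, 0.00953416, 0.00450856]), 'grip_width': 1.002864705866411}
side [[408.64392485   0.         323.55686542]
 [  0.         408.64392485 195.75519254]
 [  0.           0.           1.        ]] [[-0.92099344 -0.20663897  0.33025962  0.30272208]
 [-0.38952365  0.50261386 -0.77178406  0.71342057]
 [-0.00651239 -0.83945199 -0.54339483  0.58285534]
 [ 0.          0.          0.          1.        ]]
lever_top [{'pixel': [195.8, 332.6], 'p': 0.56}, {'pixel': [173.0, 276.4], 'p': 0.42}]
photometer [{'pixel': [222.3, 305.5], 'p': 0.84}]
wash_bottle [{'pixel': [294.4, 276.4], 'p': 0.63}]
beaker [{'pixel': [171.0, 366.9], 'p': 0.65}]
reagent_jar []
weighing_bottle [{'pixel': [169.9, 276.7], 'p': 0.59}]
top [[402.48774559   0.         309.9857677 ]
 [  0.         402.48774559 194.62040515]
 [  0.           0.           1.        ]] [[ 0.02812864 -0.98242314  0.18453604  0.43956162]
 [-0.99894542 -0.03432868 -0.03048901  0.03011765]
 [ 0.03628799 -0.18348382 -0.98235272  0.97719952]
 [ 0.          0.          0.          1.        ]]
lever_top [{'pixel': [208.2, 286.5], 'p': 0.61}]
photometer [{'pixel': [187.5, 280.3], 'p': 0.89}]
wash_bottle [{'pixel': [209.9, 183.4], 'p': 0.89}]
beaker [{'pixel': [216.9, 385.4], 'p': 0.69}]
reagent_jar [{'pixel': [177.3, 375.0], 'p': 0.9}]
weighing_bottle [{'pixel': [141.5, 303.6], 'p': 0.73}]
```

View pics/side0.png

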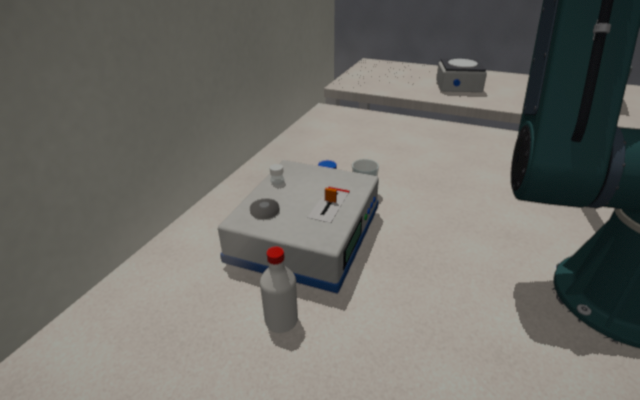

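View pics/top0.png

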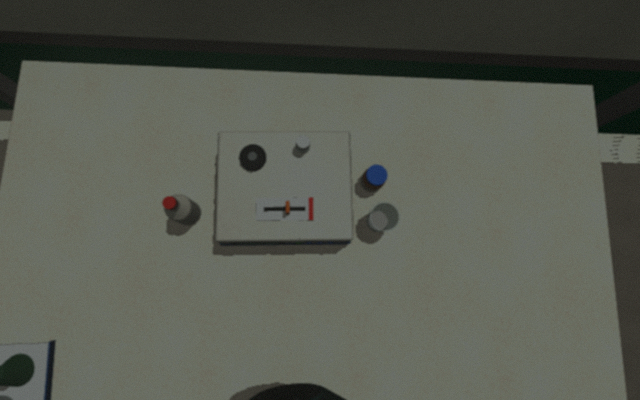

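The side view shows the lever at about (row 195, col 331) beside the red bar. The top view has the lever at (208, 287) and the red bar at col 311. Next I'll fit the box pose from depth.

```bash
cat > h.py <<'E'
import numpy as np, cv2
from bench import ctrl
def cloud(d):
    K=d["intrinsics"];Z=d["range_z"].astype(float);v,u=np.indices(Z.shape)
    P=np.stack([(u-K[0,2])/K[0,0]*Z,(v-K[1,2])/K[1,1]*Z,Z],-1)
    T=d["cam_to_world"];W=P@T[:3,:3].T+T[:3,3];W[Z==0]=np.nan
    return W
def ray(d,u,v,z):
    K=d["intrinsics"];T=d["cam_to_world"]
    r=T[:3,:3]@np.array([(u-K[0,2])/K[0,0],(v-K[1,2])/K[1,1],1]);o=T[:3,3]
    return o+r*(z-o[2])/r[2]
def up(d,name,sl,k=8):
    r,c=sl;im=d["img"][r[0]:r[1],c[0]:c[1],::-1]
    cv2.imwrite(name,np.clip(cv2.resize(im,None,fx=k,fy=k,interpolation=cv2.INTER_CUBIC)*1.6,0,255).astype(np.uint8))
E
python3 - <<'E'
from h import *
for n in ["top","side"]:
    d=ctrl.get_image(n);W=cloud(d);img=d["img"].astype(int)
    m=(abs(W[...,2]-.105)<.006)&(W[...,0]>.3)&(W[...,0]<1)
    m=m.astype(np.uint8);nn,l,s,c=cv2.connectedComponentsWithStats(m);i=1+s[1:,4].argmax();m=l==i
    print(n,s[i],np.median(W[m][:,2]))
    r=cv2.minAreaRect((W[m][:,:2]*1000).astype(np.float32));print(r,cv2.boxPoints(r))
    R,G,B=img[...,0],img[...,1],img[...,2]
    for nm,mm in [("orange",(R>1.6*G)&(G>1.25*B)&(R>60)),("red",(R>2.2*G)&(G<1.3*B+8)&(R>60))]:
        mm=mm&(W[...,2]>.09)&(W[...,2]<.15)
        if mm.sum():
            v,u=np.nonzero(mm);print(nm,mm.sum(),u.mean(),v.mean(),np.nanmean(W[mm],0),np.nanmin(W[mm],0),np.nanmax(W[mm],0))
    for nm,lo,hi in [("tall",.11,.2)]:
        mm=((W[...,2]>lo)&(W[...,2]<hi)&(W[...,0]>.35)&(W[...,0]<.9)&(abs(W[...,1])<.5)).astype(np.uint8)
        N,l,s,c=cv2.connectedComponentsWithStats(mm)
        for i in range(1,N):
            if s[i,4]>5: print(s[i],np.nanmean(W[l==i],0),np.nanmax(W[l==i],0))
    if n=="top": up(d,"pics/t1.png",((185,235),(240,330)))
    else: up(d,"pics/s1.png",((175,230),(295,365)))
E
```

```text
top [  215   131   138   111 13992] 0.10555174048762334
((625.0785522460938, 61.991493225097656), (249.75746154785156, 299.8748779296875), 2.306041955947876) [[494.26788 206.78273]
 [506.33405 -92.84928]
 [755.8892  -82.79974]
 [743.82306 216.83228]]
orange 30 288.0 207.2 [0.56922827 0.04963658 0.13431133] [5.58505192e-01 2.74986181e-04 1.05261385e-01] [0.5798057  0.05406427 0.1401501 ]
red 49 310.46938775510205 208.30612244897958 [0.57267492 0.00119427 0.10692971] [ 0.54933132 -0.0027258   0.10353924] [0.59570124 0.00499228 0.10982448]
[295 135  15  18 208] [0.70921202 0.02452237 0.13905996] [0.72680696 0.03992023 0.15067675]
[239 144  27  27 567] [0.68126515 0.13389901 0.11773398] [0.71174354 0.16256111 0.12497461]
[162 196  25  21 404] [0.56495155 0.28778103 0.1359828 ] [0.58946603 0.3122494  0.16403279]
[285 201   4  14  54] [0.56879331 0.05279297 0.13544912] [0.58179752 0.05645014 0.1401501 ]
side [ 218  160  161   98 8748] 0.10526496654753384
((625.36669921875, 60.442596435546875), (249.756591796875, 301.7976379394531), 2.3064966201782227) [[494.51663 206.19342]
 [506.6625  -95.35971]
 [756.2168  -85.30823]
 [744.0709  216.2449 ]]
orange 142 329.9225352112676 195.14084507042253 [0.56967987 0.05505108 0.12501219] [ 0.55886454 -0.00084863  0.10637152] [0.59506959 0.30266331 0.14959067]
red 38 302.0 233.28947368421052 [0.56259636 0.18170173 0.13214372] [ 0.55059013 -0.00179403  0.10599088] [0.58282113 0.30471107 0.14997196]
[270 164  14  21 246] [0.70939632 0.02892056 0.13162995] [0.72798966 0.03806349 0.14663003]
[324 187  13  15 165] [0.57081273 0.05290019 0.12568995] [0.58446758 0.05633328 0.13850635]
[250 198  29  20 456] [0.67994812 0.13662118 0.11700076] [0.71019548 0.16268403 0.12322949]
[263 246  29  39 727] [0.56373781 0.29782661 0.13514923] [0.59049224 0.31431071 0.16201085]
```

View pics/t1.png

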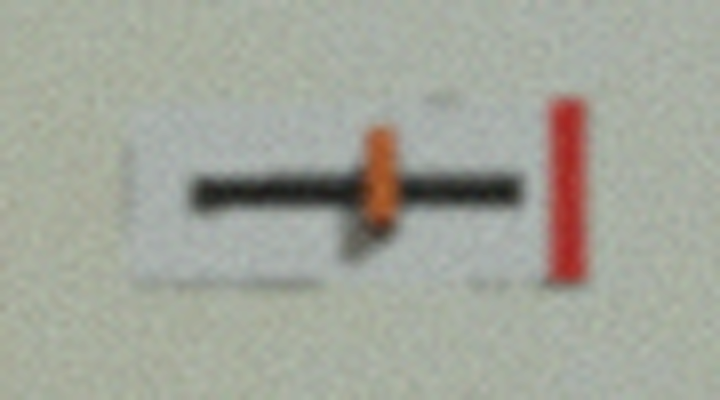

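View pics/s1.png

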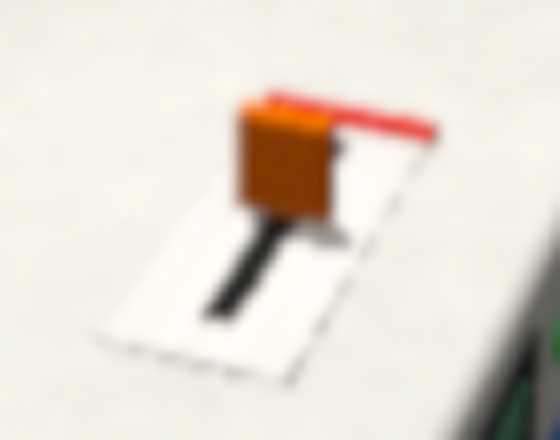

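The box fit agrees with the given sizes: centre (625, 61.5) mm, yaw 2.3°, top at z = 105 mm, and 250 x 300 mm from both cameras. The lever lies at about y = 53 mm, which is travel 28, the second click. I'll push with shut fingers, tool y along the slot.

```bash
cat >> h.py <<'E'
from scipy.spatial.transform import Rotation as Ro
C=np.array([.6252,.0615]);a=np.deg2rad(2.306)
ex=np.array([np.cos(a),np.sin(a),0]);ey=np.array([-np.sin(a),np.cos(a),0])
RT=np.stack([ex,-ey,[0,0,-1]],1)
def ph(p): 
    q=np.r_[p[:2]-C,0]; return np.array([q@ex,q@ey,p[2]])
def to(x,y,z):
    s=ctrl.sense();R=Ro.from_rotvec(s["tool_rot"]).as_matrix()
    t=np.r_[C,0]+ex*x+ey*y;t[2]=z
    print("t",s["clock"],"phot",ph(s["tcp_pos"]).round(4),"F",s["ft_force"].round(2),"g",s["grip_width"])
    print("lin",(R.T@(t-s["tcp_pos"])/.03).round(3),"tw",(np.rad2deg(Ro.from_matrix(R.T@RT).as_rotvec())/5).round(3))
E
python3 -c "
from h import *
to(-.055,.018,.2)"
```

```text
t 0.8 phot [-0.493  -0.6211  0.2313] F [0.55 0.06 0.33] g 1.0008839364094109
lin [-17.498 -18.994   1.045] tw [-1.0000e-03  1.0000e-03 -1.5416e+01]
```

jog_arm(
  rows=[
    {"linear":[-1,-1.1,0],"twist":[0,0,-1.5]},
    {"linear":[-2.1,-2.3,0],"twist":[0,0,-3]},
    {"linear":[-3.2,-3.5,0],"twist":[0,0,-4.5]},
    {"linear":[-4.3,-4.7,0],"twist":[0,0,-6]},
    {"linear":[-5.4,-5.9,0],"twist":[0,0,-7.5]},
  ],
  fingers=0,
  force=60,
)

```text
clock: 1.3
tcp_pos: [0.2865, -0.3745, 0.2315]
tool_rot: [2.979, -0.997, 0.001]
ft_force: [1.5, -0.8, 0.3]
grip_width: 0.143
```

```bash
python3 -c "
from h import *
to(-.055,.018,.2)"
```

```text
t 1.3 phot [-0.356  -0.4221  0.2315] F [ 1.51 -0.8   0.26] g 0.14345657622048363
lin [ -1.53  -17.705   1.047] tw [ 3.000e-03 -6.000e-03 -7.861e+00]
```

jog_arm(
  rows=[
    {"linear":[-0.1,-1.6,0],"twist":[0,0,-1.5]},
    {"linear":[-0.3,-3.2,0],"twist":[0,0,-3]},
    {"linear":[-0.4,-4.8,0],"twist":[0,0,-4.5]},
    {"linear":[-0.6,-6.4,0],"twist":[0,0,-6]},
    {"linear":[-0.7,-8,0],"twist":[0,0,-7.86]},
  ],
)

```text
clock: 1.8
tcp_pos: [0.4147, -0.1684, 0.2318]
tool_rot: [3.14, 0.052, 0.002]
ft_force: [0.5, -1.0, 0.4]
grip_width: 0.001
```

```bash
python3 -c "
from h import *
to(-.055,.018,.2)"
```

```text
t 1.8 phot [-0.2195 -0.2212  0.2318] F [ 0.46 -1.01  0.44] g 0.0010374367883618603
lin [ 5.428 -8.013  1.058] tw [ 0.009 -0.011 -0.08 ]
```

jog_arm(
  rows=[
    {"linear":[0.9,-1.3,0],"twist":[0,0,0]},
    {"linear":[1.8,-2.6,0],"twist":[0,0,-0.08]},
    {"linear":[2.7,-3.9,0],"twist":[0,0,-0.08]},
    {"linear":[3.6,-5.3,0],"twist":[0,0,-0.08]},
    {"linear":[4.5,-6.7,0],"twist":[0,0,-0.08]},
  ],
)

```text
clock: 2.3
tcp_pos: [0.5439, 0.039, 0.232]
tool_rot: [3.14, 0.064, 0.003]
ft_force: [0.4, -1.2, 0.2]
grip_width: 0.0
```

```bash
python3 -c "
from h import *
to(-.055,.018,.16)"
```

```text
t 2.3 phot [-0.0821 -0.0192  0.232 ] F [ 0.42 -1.23  0.24] g 0.00030790939874268973
lin [ 0.901 -1.243  2.4  ] tw [ 0.012 -0.019  0.002]
```

jog_arm(
  rows=[
    {"linear":[0.45,-0.6,0.6],"twist":[0,0,0]},
    {"linear":[0.9,-1.24,1.2],"twist":[0,0,0]},
    {"linear":[0.9,-1.24,1.8],"twist":[0,0,0]},
    {"linear":[0.9,-1.24,2.4],"twist":[0,0,0]},
    {"linear":[0.9,-1.24,2.4],"twist":[0,0,0]},
  ],
)

```text
clock: 2.8
tcp_pos: [0.5676, 0.0774, 0.1576]
tool_rot: [3.14, 0.064, -0.005]
ft_force: [-0.6, -0.8, 0.7]
grip_width: -0.0
```

```bash
python3 - <<'E'
from h import *
to(-.055,.018,.117)
for n in ["side","top"]:
    d=ctrl.get_image(n)
    up(d,f"pics/{n}2.png",((150,240),(270,400)) if n=="side" else ((160,240),(230,340)),6)
E
```

```text
t 2.8 phot [-0.0569  0.0182  0.1576] F [-0.63 -0.79  0.71] g -8.984976138950427e-05
lin [0.069 0.007 1.354] tw [0.011 0.037 0.009]
```

View pics/side2.png

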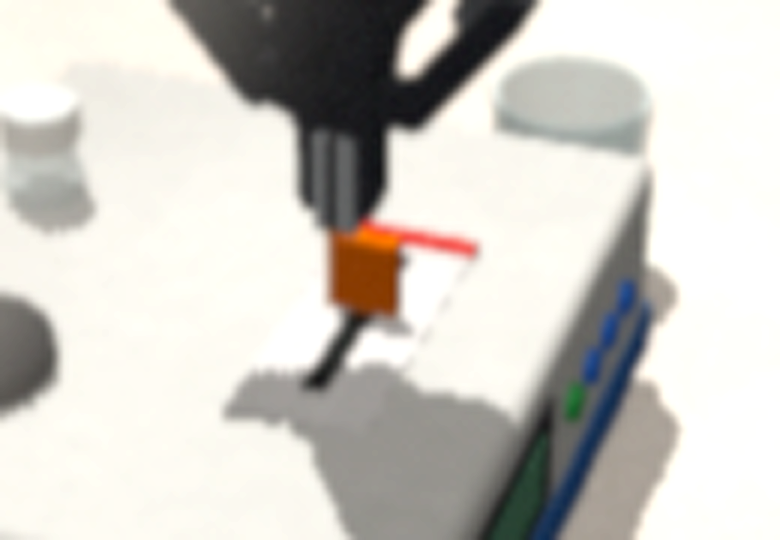

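View pics/top2.png

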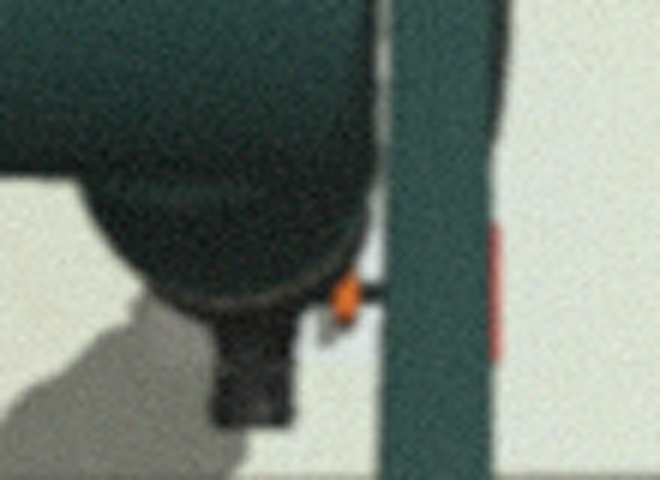

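The side view shows the fingertip at about (188, 326), just above the lever. In the top view the lever shows at about (209, 287), and the arm hides the tip. I'll check the tip's position by depth before lowering.

```bash
python3 - <<'E'
from h import *
d=ctrl.get_image("side");W=cloud(d)
K=d["intrinsics"];T=d["cam_to_world"];p=ctrl.sense()["tcp_pos"]
c=T[:3,:3].T@(p-T[:3,3]);print("tcp px",K@c/c[2])
for v in range(174,200,2):
    print(v,[tuple((ph(W[v,u])*1000).round(0).astype(int)) for u in (322,326,330)])
to(-.055,.018,.117)
E
```

```text
tcp px [325.8414621  185.29068199   1.        ]
174 [(np.int64(-51), np.int64(28), np.int64(192)), (np.int64(-59), np.int64(28), np.int64(193)), (np.int64(-65), np.int64(24), np.int64(192))]
176 [(np.int64(-50), np.int64(25), np.int64(185)), (np.int64(-58), np.int64(27), np.int64(188)), (np.int64(-65), np.int64(24), np.int64(187))]
178 [(np.int64(-51), np.int64(28), np.int64(182)), (np.int64(-59), np.int64(28), np.int64(184)), (np.int64(-65), np.int64(23), np.int64(183))]
180 [(np.int64(-51), np.int64(28), np.int64(178)), (np.int64(-59), np.int64(29), np.int64(180)), (np.int64(-66), np.int64(24), np.int64(179))]
182 [(np.int64(-50), np.int64(26), np.int64(172)), (np.int64(-58), np.int64(26), np.int64(173)), (np.int64(-65), np.int64(21), np.int64(172))]
184 [(np.int64(-50), np.int64(26), np.int64(168)), (np.int64(-59), np.int64(30), np.int64(172)), (np.int64(-65), np.int64(23), np.int64(169))]
186 [(np.int64(-49), np.int64(25), np.int64(162)), (np.int64(-58), np.int64(26), np.int64(165)), (np.int64(-33), np.int64(-67), np.int64(105))]
188 [(np.int64(-18), np.int64(-55), np.int64(104))
[... 252 characters left out ...]
4(-25), np.int64(-38), np.int64(105)), (np.int64(-46), np.int64(-5), np.int64(130)), (np.int64(-55), np.int64(-5), np.int64(131))]
194 [(np.int64(-27), np.int64(-32), np.int64(104)), (np.int64(-47), np.int64(-4), np.int64(125)), (np.int64(-54), np.int64(-7), np.int64(125))]
196 [(np.int64(-31), np.int64(-21), np.int64(106)), (np.int64(-46), np.int64(-6), np.int64(119)), (np.int64(-55), np.int64(-6), np.int64(121))]
198 [(np.int64(-34), np.int64(-14), np.int64(106)), (np.int64(-46), np.int64(-5), np.int64(115)), (np.int64(-55), np.int64(-5), np.int64(116))]
t 2.95 phot [-0.0546  0.0178  0.1607] F [ 1.6  -0.55  0.29] g -5.584697828535446e-05
lin [-0.017 -0.009  1.458] tw [ 0.012 -0.029  0.   ]
```

jog_arm(
  rows=[
    {"linear":[0,0,0.4],"twist":[0,0,0]},
    {"linear":[0,0,0.8],"twist":[0,0,0]},
    {"linear":[0,0,1.2],"twist":[0,0,0]},
    {"linear":[0,0,1.42],"twist":[0,0,0]},
    {"linear":[0,0,1.42],"twist":[0,0,0]},
  ],
)

```text
clock: 3.45
tcp_pos: [0.5689, 0.0769, 0.1166]
tool_rot: [3.14, 0.063, -0.001]
ft_force: [-0.6, 0.3, -0.1]
grip_width: -0.0
```

jog_arm(
  rows=[
    {"linear":[0,0.04,0],"twist":[0,0,0]},
    {"linear":[0,0.08,0],"twist":[0,0,0]},
    {"linear":[0,0.12,0],"twist":[0,0,0]},
    {"linear":[0,0.16,0],"twist":[0,0,0]},
    {"linear":[0,0.2,0],"twist":[0,0,0]},
  ],
)

```text
clock: 3.95
tcp_pos: [0.5693, 0.0708, 0.1168]
tool_rot: [3.14, 0.063, 0.0]
ft_force: [0.5, -0.6, -1.0]
grip_width: -0.001
```

```bash
python3 -c "
from h import *
to(-.055,.003,.118)"
```

```text
t 3.95 phot [-0.0554  0.0116  0.1168] F [ 0.5  -0.61 -1.03] g -0.0014313814500252473
lin [ 0.015  0.286 -0.038] tw [ 0.011 -0.002 -0.002]
```

jog_arm(
  rows=[
    {"linear":[0,0.03,0],"twist":[0,0,0]},
    {"linear":[0,0.06,0],"twist":[0,0,0]},
    {"linear":[0,0.09,0],"twist":[0,0,0]},
    {"linear":[0,0.12,0],"twist":[0,0,0]},
    {"linear":[0,0.12,0],"twist":[0,0,0]},
  ],
)

```text
clock: 4.45
tcp_pos: [0.5695, 0.0671, 0.1169]
tool_rot: [3.14, 0.063, 0.0]
ft_force: [0.1, -0.0, -0.3]
grip_width: 0.003
```

jog_arm(
  rows=[
    {"linear":[0,0.02,0],"twist":[0,0,0]},
    {"linear":[0,0.04,0],"twist":[0,0,0]},
    {"linear":[0,0.06,0],"twist":[0,0,0]},
    {"linear":[0,0.08,0],"twist":[0,0,0]},
    {"linear":[0,0.1,0],"twist":[0,0,0]},
  ],
)

```text
clock: 4.95
tcp_pos: [0.5695, 0.0655, 0.1169]
tool_rot: [-3.14, -0.062, -0.0]
ft_force: [0.2, 8.3, 1.6]
grip_width: -0.0
```

```bash
python3 -c "
from h import *
to(-.055,.003,.118)"
```

```text
t 4.95 phot [-0.0555  0.0062  0.1169] F [0.15 8.29 1.6 ] g -0.00033448684773499965
lin [ 0.016  0.107 -0.037] tw [-0.015 -0.003 -0.009]
```

jog_arm(
  rows=[
    {"linear":[0,0.04,0],"twist":[0,0,0]},
    {"linear":[0,0.07,0],"twist":[0,0,0]},
    {"linear":[0,0.1,0],"twist":[0,0,0]},
    {"linear":[0,0.12,0],"twist":[0,0,0]},
    {"linear":[0,0.14,0],"twist":[0,0,0]},
  ],
)

```text
clock: 5.45
tcp_pos: [0.5696, 0.0632, 0.1169]
tool_rot: [-3.137, -0.061, -0.001]
ft_force: [0.2, 8.3, 0.2]
grip_width: -0.004
```

```bash
python3 -c "
from h import *
to(-.055,.003,.118)"
```

```text
t 5.45 phot [-0.0555  0.0039  0.1169] F [0.15 8.26 0.18] g -0.0038682168538618877
lin [ 0.016  0.03  -0.036] tw [-0.049 -0.005 -0.014]
```

jog_arm(
  rows=[
    {"linear":[0,0.05,0],"twist":[-0.05,0,0]},
    {"linear":[0,0.08,0],"twist":[-0.05,0,0]},
    {"linear":[0,0.11,0],"twist":[-0.05,0,0]},
    {"linear":[0,0.13,0],"twist":[-0.05,0,0]},
    {"linear":[0,0.15,0],"twist":[-0.05,0,0]},
  ],
)

```text
clock: 5.95
tcp_pos: [0.5698, 0.0587, 0.1169]
tool_rot: [3.141, 0.062, 0.001]
ft_force: [-0.3, 2.4, -0.5]
grip_width: -0.002
```

```bash
python3 -c "
from h import *
to(-.055,.003,.118)"
```

```text
t 5.95 phot [-0.0554 -0.0006  0.1169] F [-0.34  2.35 -0.51] g -0.0018635324346091338
lin [ 0.015 -0.121 -0.037] tw [ 0.002 -0.005 -0.012]
```

jog_arm(
  rows=[
    {"linear":[0,0.02,0],"twist":[0,0,0]},
    {"linear":[0,0.04,0],"twist":[0,0,0]},
    {"linear":[0,0.06,0],"twist":[0,0,0]},
    {"linear":[0,0.06,0],"twist":[0,0,0]},
    {"linear":[0,0.06,0],"twist":[0,0,0]},
  ],
)

```text
clock: 6.45
tcp_pos: [0.5699, 0.0566, 0.1169]
tool_rot: [3.141, 0.061, 0.001]
ft_force: [-0.8, 0.6, 0.4]
grip_width: 0.002
```

```bash
python3 - <<'E'
from h import *
to(-.055,.003,.118)
d=ctrl.get_image("side");W=cloud(d);up(d,"pics/s3.png",((150,240),(270,400)),6)
E
```

```text
t 6.45 phot [-0.0554 -0.0027  0.1169] F [-0.82  0.64  0.38] g 0.0022795258874927947
lin [ 0.014 -0.188 -0.037] tw [ 0.005 -0.005 -0.013]
```

View pics/s3.png

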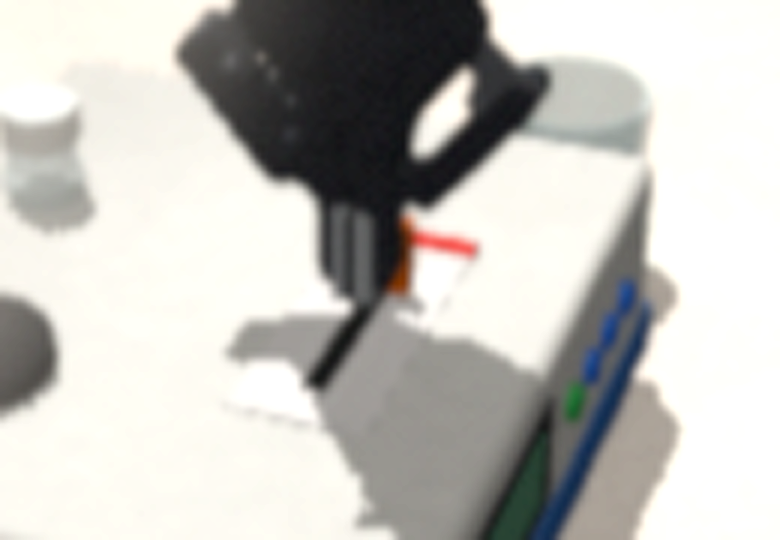

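The picture shows the lever, at about (193, 336), ahead of the fingertip: it has snapped to the first click. I'll keep pushing.

jog_arm(
  rows=[
    {"linear":[0,0.04,0],"twist":[0,0,0]},
    {"linear":[0,0.08,0],"twist":[0,0,0]},
    {"linear":[0,0.11,0],"twist":[0,0,0]},
    {"linear":[0,0.14,0],"twist":[0,0,0]},
    {"linear":[0,0.17,0],"twist":[0,0,0]},
  ],
)

```text
clock: 7.0
tcp_pos: [0.5701, 0.052, 0.1169]
tool_rot: [-3.14, -0.061, -0.001]
ft_force: [-0.8, 3.7, 0.4]
grip_width: 0.002
```

jog_arm(
  rows=[
    {"linear":[0,0.03,0],"twist":[0,0,0]},
    {"linear":[0,0.06,0],"twist":[0,0,0]},
    {"linear":[0,0.08,0],"twist":[0,0,0]},
    {"linear":[0,0.1,0],"twist":[0,0,0]},
    {"linear":[0,0.12,0],"twist":[0,0,0]},
  ],
)

```text
clock: 7.5
tcp_pos: [0.5701, 0.0508, 0.117]
tool_rot: [-3.136, -0.059, -0.001]
ft_force: [0.4, 11.1, 1.2]
grip_width: 0.004
```

```bash
python3 -c "
from h import *
to(-.055,.003,.118)"
```

```text
t 7.5 phot [-0.0554 -0.0085  0.117 ] F [ 0.42 11.13  1.24] g 0.0039041324486621945
lin [ 0.014 -0.384 -0.032] tw [-0.052 -0.008 -0.027]
```

jog_arm(
  rows=[
    {"linear":[0,0.04,0],"twist":[0,0,0]},
    {"linear":[0,0.06,0],"twist":[0,0,0]},
    {"linear":[0,0.08,0],"twist":[0,0,0]},
    {"linear":[0,0.1,0],"twist":[0,0,0]},
    {"linear":[0,0.12,0],"twist":[0,0,0]},
  ],
)

```text
clock: 8.0
tcp_pos: [0.5702, 0.0491, 0.117]
tool_rot: [-3.133, -0.059, -0.001]
ft_force: [-0.3, 8.7, 0.1]
grip_width: -0.003
```

```bash
python3 -c "
from h import *
to(-.055,.003,.118)"
```

```text
t 8.0 phot [-0.0554 -0.0102  0.117 ] F [-0.26  8.66  0.15] g -0.0033415845455055846
lin [ 0.013 -0.441 -0.029] tw [-0.086 -0.01  -0.031]
```

jog_arm(
  rows=[
    {"linear":[0,0.04,0],"twist":[-0.05,0,0]},
    {"linear":[0,0.07,0],"twist":[-0.05,0,0]},
    {"linear":[0,0.1,0],"twist":[-0.05,0,0]},
    {"linear":[0,0.12,0],"twist":[-0.05,0,0]},
    {"linear":[0,0.14,0],"twist":[-0.05,0,0]},
  ],
)

```text
clock: 8.5
tcp_pos: [0.5704, 0.0448, 0.1169]
tool_rot: [-3.138, -0.059, -0.001]
ft_force: [0.4, 2.7, -0.8]
grip_width: -0.003
```

```bash
python3 -c "
from h import *
to(-.055,.003,.118)"
```

```text
t 8.5 phot [-0.0555 -0.0145  0.1169] F [ 0.44  2.65 -0.79] g -0.002736836858693808
lin [ 0.014 -0.584 -0.034] tw [-0.034 -0.01  -0.029]
```

jog_arm(
  rows=[
    {"linear":[0,0.03,0],"twist":[-0.03,0,0]},
    {"linear":[0,0.06,0],"twist":[-0.03,0,0]},
    {"linear":[0,0.08,0],"twist":[-0.03,0,0]},
    {"linear":[0,0.08,0],"twist":[-0.03,0,0]},
    {"linear":[0,0.08,0],"twist":[-0.03,0,0]},
  ],
)

```text
clock: 9.0
tcp_pos: [0.5705, 0.0421, 0.117]
tool_rot: [-3.141, -0.059, -0.001]
ft_force: [0.7, 0.5, 0.3]
grip_width: -0.0
```

```bash
python3 - <<'E'
from h import *
d=ctrl.get_image("side");W=cloud(d);up(d,"pics/s4.png",((150,240),(270,400)),6)
to(-.055,-.011,.165)
E
```

```text
t 9.05 phot [-0.0554 -0.0171  0.117 ] F [-0.26 -0.37  0.28] g 0.001631462607796968
lin [ 0.016 -0.204 -1.601] tw [-0.002 -0.01  -0.031]
```

View pics/s4.png

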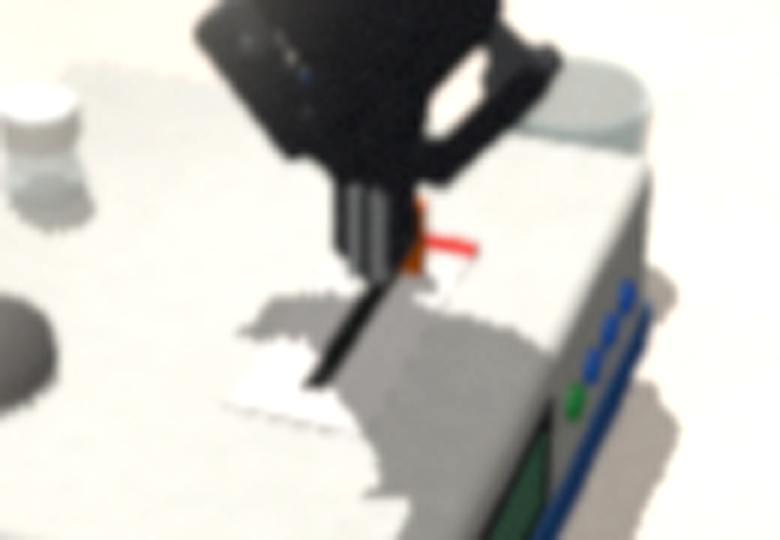

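The force vanished and the lever sits ahead of the fingertip at about (189, 339), so it has snapped again. I'll back off, lift, cross over and verify home.

jog_arm(
  rows=[
    {"linear":[0,-0.15,0],"twist":[0,0,0]},
    {"linear":[0,-0.15,-0.5],"twist":[0,0,0]},
    {"linear":[0,-0.15,-1.1],"twist":[0,0,0]},
    {"linear":[0,-0.15,-1.7],"twist":[0,0,0]},
    {"linear":[0,-0.15,-1.8],"twist":[0,0,0]},
  ],
)

```text
clock: 9.55
tcp_pos: [0.5718, 0.047, 0.173]
tool_rot: [-3.141, -0.059, -0.008]
ft_force: [1.0, -0.6, 0.7]
grip_width: -0.001
```

```bash
python3 - <<'E'
from h import *
to(-.055,-.063,.17)
d=ctrl.get_image("side");W=cloud(d);up(d,"pics/s5.png",((150,240),(270,400)),6)
q=(W-np.r_[C,0])
X=q@ex;Y=q@ey
m=(W[...,2]>.112)&(W[...,2]<.134)&(abs(X+.055)<.016)&(abs(Y)<.06)
print(m.sum(),np.median(Y[m]),np.median(X[m]))
E
```

```text
t 9.55 phot [-0.0539 -0.0124  0.173 ] F [ 1.04 -0.62  0.7 ] g -0.001478891571427521
lin [-0.032  1.688  0.101] tw [ 0.001 -0.056 -0.027]
110 -0.03363189330141673 -0.05547499807719513
```

View pics/s5.png

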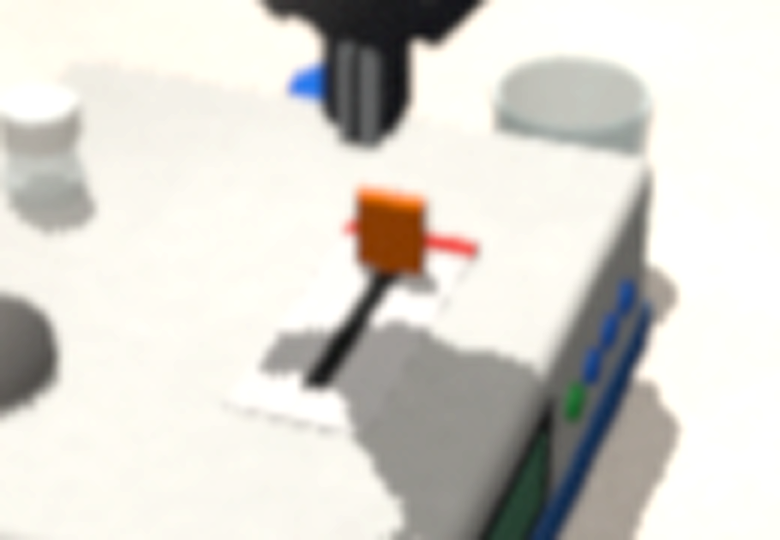

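The lever stands at about (189, 335) by the red bar. Its +y face moved from -5.3 to -33.6 mm, a 28 mm shift of exactly two clicks, so it is home. I'll cross to the -y side now.

jog_arm(
  rows=[
    {"linear":[-0.03,0.5,0],"twist":[0,-0.05,0]},
    {"linear":[-0.03,1,0],"twist":[0,-0.05,0]},
    {"linear":[-0.03,1.4,0],"twist":[0,-0.05,0]},
    {"linear":[-0.03,1.7,0],"twist":[0,-0.05,0]},
    {"linear":[-0.03,1.7,0],"twist":[0,-0.05,0]},
  ],
)

```text
clock: 10.1
tcp_pos: [0.5723, -0.0058, 0.1719]
tool_rot: [3.141, 0.056, -0.002]
ft_force: [-0.9, 0.4, -0.5]
grip_width: 0.001
```

```bash
python3 - <<'E'
from h import *
to(-.055,-.063,.118)
E
```

```text
t 10.1 phot [-0.0556 -0.0651  0.1719] F [-0.87  0.35 -0.47] g 0.0006690956648664006
lin [ 0.021 -0.072  1.798] tw [ 0.002  0.012 -0.052]
```

jog_arm(
  rows=[
    {"linear":[0.02,0,0.5],"twist":[0,0,-0.05]},
    {"linear":[0.02,0,1],"twist":[0,0,-0.05]},
    {"linear":[0.02,0,1.4],"twist":[0,0,-0.05]},
    {"linear":[0.02,0,1.8],"twist":[0,0,-0.05]},
    {"linear":[0.02,0,1.8],"twist":[0,0,-0.05]},
  ],
)

```text
clock: 10.6
tcp_pos: [0.5715, -0.0055, 0.1161]
tool_rot: [-3.141, -0.063, 0.007]
ft_force: [-0.7, 0.3, -0.0]
grip_width: -0.001
```

jog_arm(
  rows=[
    {"linear":[0,-0.08,0],"twist":[0,0,0]},
    {"linear":[0,-0.16,0],"twist":[0,0,0]},
    {"linear":[0,-0.24,0],"twist":[0,0,0]},
    {"linear":[0,-0.32,0],"twist":[0,0,0]},
    {"linear":[0,-0.32,0],"twist":[0,0,0]},
  ],
)

```text
clock: 11.1
tcp_pos: [0.5713, 0.0045, 0.1165]
tool_rot: [-3.141, -0.064, 0.006]
ft_force: [0.5, -0.2, 1.1]
grip_width: -0.001
```

```bash
python3 - <<'E'
from h import *
to(-.055,-.0515,.118)
E
```

```text
t 11.1 phot [-0.0562 -0.0548  0.1165] F [ 0.47 -0.21  1.06] g -0.0005272880772395455
lin [ 0.039 -0.109 -0.05 ] tw [-0.006  0.043  0.004]
```

jog_arm(
  rows=[
    {"linear":[0,-0.03,0],"twist":[0,0,0]},
    {"linear":[0,-0.06,0],"twist":[0,0,0]},
    {"linear":[0,-0.09,0],"twist":[0,0,0]},
    {"linear":[0,-0.12,0],"twist":[0,0,0]},
    {"linear":[0,-0.14,0],"twist":[0,0,0]},
  ],
)

```text
clock: 11.6
tcp_pos: [0.5711, 0.0085, 0.1165]
tool_rot: [3.141, 0.064, -0.006]
ft_force: [0.1, -1.4, -0.4]
grip_width: 0.001
```

jog_arm(
  rows=[
    {"linear":[0,-0.03,0],"twist":[0,0,0]},
    {"linear":[0,-0.06,0],"twist":[0,0,0]},
    {"linear":[0,-0.08,0],"twist":[0,0,0]},
    {"linear":[0,-0.1,0],"twist":[0,0,0]},
    {"linear":[0,-0.12,0],"twist":[0,0,0]},
  ],
)

```text
clock: 12.1
tcp_pos: [0.5711, 0.0097, 0.1166]
tool_rot: [3.137, 0.065, -0.006]
ft_force: [0.2, -10.9, 0.3]
grip_width: -0.001
```

```bash
python3 - <<'E'
from h import *
to(-.055,-.0515,.118)
E
```

```text
t 12.1 phot [-0.0562 -0.0496  0.1166] F [  0.2  -10.95   0.34] g -0.0011766710478811736
lin [ 0.038  0.065 -0.047] tw [0.045 0.045 0.016]
```

jog_arm(
  rows=[
    {"linear":[0,-0.04,0],"twist":[0,0,0]},
    {"linear":[0,-0.06,0],"twist":[0,0,0]},
    {"linear":[0,-0.08,0],"twist":[0,0,0]},
    {"linear":[0,-0.1,0],"twist":[0,0,0]},
    {"linear":[0,-0.12,0],"twist":[0,0,0]},
  ],
)

```text
clock: 12.6
tcp_pos: [0.5711, 0.0111, 0.1166]
tool_rot: [3.133, 0.066, -0.006]
ft_force: [0.5, -8.2, 0.3]
grip_width: -0.004
```

```bash
python3 - <<'E'
from h import *
to(-.055,-.0515,.118)
E
```

```text
t 12.6 phot [-0.0561 -0.0481  0.1166] F [ 0.49 -8.23  0.27] g -0.004288134328343385
lin [ 0.037  0.112 -0.045] tw [0.085 0.046 0.022]
```

jog_arm(
  rows=[
    {"linear":[0,-0.04,0],"twist":[0.06,0,0]},
    {"linear":[0,-0.07,0],"twist":[0.06,0,0]},
    {"linear":[0,-0.1,0],"twist":[0.06,0,0]},
    {"linear":[0,-0.12,0],"twist":[0.06,0,0]},
    {"linear":[0,-0.14,0],"twist":[0.06,0,0]},
  ],
)

```text
clock: 13.1
tcp_pos: [0.5709, 0.015, 0.1166]
tool_rot: [3.138, 0.066, -0.006]
ft_force: [-0.7, -2.2, -0.4]
grip_width: 0.003
```

```bash
python3 - <<'E'
from h import *
to(-.055,-.0515,.118)
E
```

```text
t 13.1 phot [-0.0562 -0.0443  0.1166] F [-0.7  -2.24 -0.41] g 0.0029242177578795397
lin [ 0.038  0.24  -0.047] tw [0.03  0.046 0.02 ]
```

jog_arm(
  rows=[
    {"linear":[0,-0.02,0],"twist":[0.03,0,0]},
    {"linear":[0,-0.04,0],"twist":[0.03,0,0]},
    {"linear":[0,-0.06,0],"twist":[0.03,0,0]},
    {"linear":[0,-0.08,0],"twist":[0.03,0,0]},
    {"linear":[0,-0.08,0],"twist":[0.03,0,0]},
  ],
)

```text
clock: 13.6
tcp_pos: [0.5707, 0.0179, 0.1166]
tool_rot: [-3.14, -0.066, 0.006]
ft_force: [0.1, 0.0, 0.3]
grip_width: 0.001
```

```bash
cat > lev.py <<'E'
from h import *
import sys
to(-.055,-.0515,.118)
d=ctrl.get_image("side");W=cloud(d);up(d,sys.argv[1],((150,240),(270,400)),6)
q=(W-np.r_[C,0]);X=q@ex;Y=q@ey
im=d["img"].astype(int)
m=(W[...,2]>.112)&(W[...,2]<.134)&(abs(X+.055)<.016)&(abs(Y)<.06)&(im[...,0]>1.8*im[...,2])&(im[...,0]>60)
print(m.sum(),"travel est",np.median(Y[m])*1000+33.6)
E
python3 lev.py pics/s6.png
```

```text
t 13.6 phot [-0.0562 -0.0414  0.1166] F [0.08 0.   0.27] g 0.0012744162666372197
lin [ 0.038  0.337 -0.047] tw [-0.006  0.047  0.022]
103 travel est 14.017320369239787
```

First click confirmed: the estimated travel is 14.0 mm.

jog_arm(
  rows=[
    {"linear":[0,-0.04,0],"twist":[0,0,0]},
    {"linear":[0,-0.08,0],"twist":[0,0,0]},
    {"linear":[0,-0.12,0],"twist":[0,0,0]},
    {"linear":[0,-0.15,0],"twist":[0,0,0]},
    {"linear":[0,-0.18,0],"twist":[0,0,0]},
  ],
)

```text
clock: 14.15
tcp_pos: [0.5706, 0.0227, 0.1166]
tool_rot: [3.14, 0.067, -0.006]
ft_force: [0.6, -3.6, -0.5]
grip_width: 0.002
```

jog_arm(
  rows=[
    {"linear":[0,-0.03,0],"twist":[0,0,0]},
    {"linear":[0,-0.06,0],"twist":[0,0,0]},
    {"linear":[0,-0.08,0],"twist":[0,0,0]},
    {"linear":[0,-0.1,0],"twist":[0,0,0]},
    {"linear":[0,-0.12,0],"twist":[0,0,0]},
  ],
)

```text
clock: 14.65
tcp_pos: [0.5705, 0.0239, 0.1167]
tool_rot: [3.136, 0.068, -0.006]
ft_force: [-0.4, -10.7, 1.0]
grip_width: 0.002
```

```bash
python3 - <<'E'
from h import *
to(-.055,-.0515,.118)
E
```

```text
t 14.65 phot [-0.0562 -0.0353  0.1167] F [ -0.45 -10.7    0.98] g 0.002035116271220849
lin [ 0.036  0.539 -0.041] tw [0.053 0.048 0.037]
```

jog_arm(
  rows=[
    {"linear":[0,-0.04,0],"twist":[0,0,0]},
    {"linear":[0,-0.06,0],"twist":[0,0,0]},
    {"linear":[0,-0.08,0],"twist":[0,0,0]},
    {"linear":[0,-0.1,0],"twist":[0,0,0]},
    {"linear":[0,-0.12,0],"twist":[0,0,0]},
  ],
)

```text
clock: 15.15
tcp_pos: [0.5704, 0.0257, 0.1167]
tool_rot: [3.133, 0.069, -0.006]
ft_force: [-1.0, -7.8, -0.4]
grip_width: 0.004
```

jog_arm(
  rows=[
    {"linear":[0,-0.04,0],"twist":[0.06,0,0]},
    {"linear":[0,-0.07,0],"twist":[0.06,0,0]},
    {"linear":[0,-0.1,0],"twist":[0.06,0,0]},
    {"linear":[0,-0.12,0],"twist":[0.06,0,0]},
    {"linear":[0,-0.14,0],"twist":[0.06,0,0]},
  ],
)

```text
clock: 15.65
tcp_pos: [0.5702, 0.0301, 0.1167]
tool_rot: [3.139, 0.068, -0.007]
ft_force: [0.5, -1.8, 0.3]
grip_width: 0.002
```

```bash
python3 lev.py pics/s7.png
```

```text
t 15.65 phot [-0.0562 -0.0291  0.1167] F [ 0.49 -1.8   0.26] g 0.001708347996443909
lin [ 0.037  0.746 -0.043] tw [0.022 0.05  0.039]
100 travel est 21.61311929149697
```

jog_arm(
  rows=[
    {"linear":[0,-0.02,0],"twist":[0.02,0,0]},
    {"linear":[0,-0.04,0],"twist":[0.02,0,0]},
    {"linear":[0,-0.06,0],"twist":[0.02,0,0]},
    {"linear":[0,-0.08,0],"twist":[0.02,0,0]},
    {"linear":[0,-0.08,0],"twist":[0.02,0,0]},
  ],
)

```text
clock: 16.2
tcp_pos: [0.5701, 0.0331, 0.1167]
tool_rot: [-3.14, -0.069, 0.007]
ft_force: [-1.1, -0.9, 0.8]
grip_width: 0.001
```

```bash
python3 lev.py pics/s8.png
```

```text
t 16.2 phot [-0.0562 -0.0262  0.1167] F [-1.08 -0.91  0.78] g 0.001048327925333517
lin [ 0.037  0.844 -0.044] tw [-0.005  0.049  0.04 ]
100 travel est 27.662794666484785
```

Second click confirmed, at 27.7 mm. I'll repeat for the third with the final steps kept small.

jog_arm(
  rows=[
    {"linear":[0,-0.03,0],"twist":[0,0,0]},
    {"linear":[0,-0.06,0],"twist":[0,0,0]},
    {"linear":[0,-0.09,0],"twist":[0,0,0]},
    {"linear":[0,-0.12,0],"twist":[0,0,0]},
    {"linear":[0,-0.15,0],"twist":[0,0,0]},
  ],
)

```text
clock: 16.75
tcp_pos: [0.5699, 0.0368, 0.1167]
tool_rot: [3.14, 0.069, -0.007]
ft_force: [0.3, -5.6, 0.0]
grip_width: 0.0
```

jog_arm(
  rows=[
    {"linear":[0,-0.03,0],"twist":[0,0,0]},
    {"linear":[0,-0.06,0],"twist":[0,0,0]},
    {"linear":[0,-0.08,0],"twist":[0,0,0]},
    {"linear":[0,-0.1,0],"twist":[0,0,0]},
    {"linear":[0,-0.12,0],"twist":[0,0,0]},
  ],
)

```text
clock: 17.25
tcp_pos: [0.5699, 0.0381, 0.1168]
tool_rot: [3.136, 0.07, -0.007]
ft_force: [-0.7, -11.3, 1.1]
grip_width: -0.0
```

jog_arm(
  rows=[
    {"linear":[0,-0.04,0],"twist":[0,0,0]},
    {"linear":[0,-0.06,0],"twist":[0,0,0]},
    {"linear":[0,-0.08,0],"twist":[0,0,0]},
    {"linear":[0,-0.1,0],"twist":[0,0,0]},
    {"linear":[0,-0.12,0],"twist":[0,0,0]},
  ],
)

```text
clock: 17.75
tcp_pos: [0.5698, 0.0401, 0.1168]
tool_rot: [3.133, 0.071, -0.007]
ft_force: [-1.0, -6.4, -0.6]
grip_width: 0.003
```

```bash
python3 lev.py pics/s9.png
```

```text
t 17.75 phot [-0.0562 -0.0191  0.1168] F [-0.97 -6.44 -0.64] g 0.002634329475159381
lin [ 0.034  1.08  -0.032] tw [0.084 0.052 0.059]
103 travel est 31.313788358739107
```

jog_arm(
  rows=[
    {"linear":[0,-0.03,0],"twist":[0.05,0,0]},
    {"linear":[0,-0.06,0],"twist":[0.05,0,0]},
    {"linear":[0,-0.08,0],"twist":[0.05,0,0]},
    {"linear":[0,-0.1,0],"twist":[0.05,0,0]},
    {"linear":[0,-0.12,0],"twist":[0.05,0,0]},
  ],
)

```text
clock: 18.3
tcp_pos: [0.5696, 0.0443, 0.1167]
tool_rot: [3.139, 0.07, -0.007]
ft_force: [-0.2, -1.3, 0.1]
grip_width: -0.001
```

```bash
python3 lev.py pics/s10.png
```

```text
t 18.3 phot [-0.0562 -0.0149  0.1167] F [-0.21 -1.28  0.07] g -0.0009788166669007837
lin [ 0.035  1.22  -0.04 ] tw [0.022 0.051 0.053]
107 travel est 35.871048956083754
```

```bash
python3 lev.py pics/s11.png
```

```text
t 18.35 phot [-0.0562 -0.0147  0.1167] F [0.15 0.08 0.63] g -0.00045199687422797227
lin [ 0.035  1.228 -0.04 ] tw [0.019 0.051 0.053]
105 travel est 36.24098916928847
```

jog_arm(
  rows=[
    {"linear":[0,-0.02,0],"twist":[0.02,0,0]},
    {"linear":[0,-0.03,0],"twist":[0.02,0,0]},
    {"linear":[0,-0.04,0],"twist":[0.02,0,0]},
    {"linear":[0,-0.05,0],"twist":[0.02,0,0]},
    {"linear":[0,-0.05,0],"twist":[0.02,0,0]},
  ],
)

```text
clock: 18.9
tcp_pos: [0.5695, 0.0463, 0.1168]
tool_rot: [-3.14, -0.071, 0.007]
ft_force: [0.1, -0.8, 0.8]
grip_width: 0.005
```

```bash
python3 lev.py pics/s12.png
```

```text
t 18.9 phot [-0.0563 -0.0129  0.1168] F [ 0.14 -0.79  0.8 ] g 0.005390063330711906
lin [ 0.036  1.287 -0.042] tw [-0.005  0.051  0.054]
102 travel est 41.920051798209116
```

Third click reached, at 41.9 mm. I'll back off first, then lift.

jog_arm(
  rows=[
    {"linear":[0,0.15,0],"twist":[0,0,0]},
    {"linear":[0,0.25,0],"twist":[0,0,0]},
    {"linear":[0,0.25,-0.6],"twist":[0,0,0]},
    {"linear":[0,0.25,-1.4],"twist":[0,0,0]},
    {"linear":[0,0.25,-2.2],"twist":[0,0,0]},
  ],
)

```text
clock: 19.45
tcp_pos: [0.5698, 0.0384, 0.1831]
tool_rot: [-3.14, -0.07, 0.009]
ft_force: [0.7, 1.2, 1.0]
grip_width: -0.002
```

jog_arm(
  rows=[
    {"linear":[0,0,-0.4],"twist":[0,0,0]},
    {"linear":[0,0,-0.8],"twist":[0,0,0]},
    {"linear":[0,0,-1.2],"twist":[0,0,0]},
    {"linear":[0,0,-1.2],"twist":[0,0,0]},
    {"linear":[0,0,-1.2],"twist":[0,0,0]},
  ],
)

```text
clock: 19.95
tcp_pos: [0.5698, 0.0384, 0.2188]
tool_rot: [-3.14, -0.07, 0.009]
ft_force: [0.3, 0.1, 0.3]
grip_width: 0.001
```

```bash
python3 lev.py pics/s13.png; python3 - <<'E'
from h import *
d=ctrl.get_image("side");cv2.imwrite("pics/end.png",d["img"][:,:,::-1])
E
```

```text
t 19.95 phot [-0.0563 -0.0209  0.2188] F [0.33 0.05 0.34] g 0.0011578898680568422
lin [0.058 1.023 3.359] tw [-0.006  0.069  0.049]
97 travel est 42.036732943748305
```

View pics/end.png

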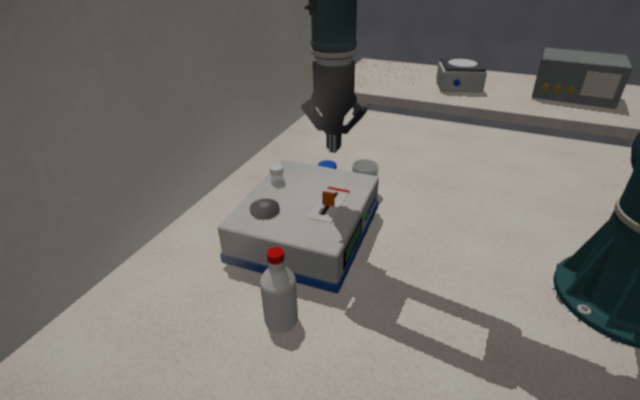

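The end picture shows the lever at about (198, 328) with the arm clear above it. The wash bottle (290, 280), weighing bottle (175, 277), jar (165, 328) and beaker (167, 366) are where they started.

```bash
python3 -c "
from bench import ctrl
print(ctrl.job_done())"
```

```text
the job is handed in; nothing more can be done
None
```

The lever is in the third click, and I handed the job in at about 20 s of the 64 s allowed.

- **Home:** With the fingers shut, I pushed the lever from the second click back to the red-marked end. The depth camera showed it move 28.3 mm, two full clicks, and stand by the red bar.
- **Three clicks out:** I pushed it the other way from the far side. Measured travel was 14.0, 27.7 and 41.9 mm after each click, and 42.0 mm once the arm was clear.
- **Force:** The highest wrist reading was about 11 N against the 22 N limit. Forces were only read at the end of each half-second move, so brief peaks in between were not seen.
- **Bystanders:** The bottles, jar and beaker looked unmoved in the last side picture. I compared their positions by eye and did not measure them.
- **Disagreement:** The lever measured 1.5–2.5 mm from where the photometer fit placed it. I therefore took travel as the change from the measured home position.

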